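# Check the hand lever of a portioning funnel

### The job

The portioning funnel has just been put back together and I want to see that its hand lever stops short of the handle bar: first slide the round baking tin across the worktop until the funnel's spout is over the inside of the tin, so that nothing drips on the worktop. Then press the lever in towards the bar with the outside of your fingers, without forcing it, until it is hard up against its stop, and finish while still holding it there, so that I can look at the gap. Nothing is to be gripped or lifted: only push the tin, gently, keep your fingers off the bar, leave the lever alone until the tin is in place, and leave the other things where they are.

Things in the scene. Friction and masses are not known exactly. Their poses are not given: they have to be found in the camera images.
- dispenser: steel portioning funnel on a wire stand, fixed to the worktop. Origin: on the worktop straight below the spout, on the funnel's axis; z up. At yaw 0 handle and lever stick out to -y (robot's right), the lever on the -x side of the handle (robot's side); the stand is open to +y (robot's left). Stand: U of 12 mm wire on the worktop, arms at x = +-100 mm, y = -115 to +22 mm; post at y = -115 mm
- spout (a point): centre of the spout's mouth, on the funnel's axis, 72 mm above the worktop. The spout is 28 mm across; a cone widens from height 96 to 178 mm to the funnel's rim, 116 mm across, top at 200 mm. Under the spout is a flat swing gate (height 65 to 69 mm) on an arm from the lever's shaft; the tin passes below it, coming from the funnel's +y side
- handle_bar: fixed handle bar, a black round grip 21 mm thick, level, at height 150 mm, along the funnel frame's -y axis from y = -120 to -239 mm at x = 0. Not to be touched. The body's origin and axes are those of the funnel
- bar_mid (a point): point on the handle bar's centre line, half way along (funnel frame 0, -185, 150 mm). Wall cabinets hang less than 0.6 m above the worktop from about x = 0.63 m (world) on: keep the wrist low or in front of them
- lever (a joint): hand lever turning on a vertical shaft (point lever_pivot). 0 = let go: gate shut, lever splayed 0.42 rad from the bar towards the funnel's -x. Grows as it is pressed in (anticlockwise from above) to its stop at 0.42 rad, parallel to the bar and 20 mm clear of it; against the stop means above 0.395. A spring resists: 3 N at the pad at first, 6.5 N just before the stop, then it is rigid
- lever_pad (a point): where to press the lever: on its centre line 95 mm from the shaft, 150 mm above the worktop; moves with it. The lever is an aluminium strap 7 mm thick, 16 mm high, 129 mm long with a 17 mm ball at the end. The face to press is 3.5 mm from here, on the side away from the bar. Fingertips may reach 40 mm below this point; nothing is above it
- lever_pivot (a point): point on the lever's vertical shaft at height 150 mm (funnel frame -34, -100, 150 mm)
- pan: empty round steel baking tin, loose, 0.3 to 0.6 kg, 147 mm across the rim, 120 mm across the base, 37 mm high. Origin: centre of its underside. In place when its centre is within 50 mm of the spout's axis seen from above; it need not be centred: pushed closer than 25 mm, an upright gripper behind it comes near the funnel's rim
- spoon: wooden spoon 332 mm long, 14 mm high, lying loose behind the funnel; leave alone
- tspoon: teaspoon 138 mm long, 13 mm high, lying loose near the worktop's front edge; leave alone
- garlic_a: garlic bulb 55 mm, on the round wooden board at the back left; leave alone
- spice: spice jar 43 mm across, 109 mm high, standing loose behind the handle; origin under its centre; leave alone
- peeler_a: peeler 170 mm long, 18 mm high, lying loose behind the funnel; leave alone
- lemon_a: lemon 83 x 58 mm, on the round wooden board at the back left; leave alone
Things that resemble listed ones, but are neither listed nor needed, are in the scene too. There is more than one size of the pan; the job needs the larger.

How it is judged:
On the way, in this order (a step that is already met when the one before it is completed fails the run):
1. the tin stands under the spout, lever still let go (horizontal distance between pan and spout below 0.05 m and value of joint lever below 0.05 rad), for 0.2 s.
2. the fingers press the lever up against its stop (value of joint lever above 0.395 rad and contact force between the fingers and lever above 3 N), for 0.3 s.
At the end, for the whole second after the job is handed in: the fingers hold the lever against its stop (above 0.395 of 0.42 rad, more than 3 N on it) without touching the handle bar, and the tin stands flat and still on the worktop with its centre within 50 mm of the spout's axis seen from above (all of step 2 and contact force between the fingers and handle_bar below 0.5 N and horizontal distance between pan and spout below 0.05 m and height (world z) of pan below 0.006 m and angle between pan's own z axis and vertical below 0.1 rad and linear speed of pan below 0.02 m/s); the arm keeps its last pose, push and grip.
It fails at once if the lever is pressed before the tin is under the spout (value of joint lever above 0.1 rad and horizontal distance between pan and spout above 0.055 m).
It fails at once if the tin is lifted, tipped, or gripped or shoved hard (more than 25 N) (height (world z) of pan above 0.015 m or angle between pan's own z axis and vertical above 0.2 rad or contact force between the fingers and pan above 25 N).
It fails at once if the fingers touch the handle bar (pinching lever and bar together) (contact force between the fingers and handle_bar above 1.5 N).
It fails at once if the lever is forced (more than 35 N) (contact force between the fingers and lever above 35 N).
It fails at once if a bystander is moved more than 3 cm (distance of any of spice, peeler_a, spoon, tspoon, lemon_a, garlic_a from where it was at the start of the episode above 0.03 m).
It also fails if it takes over 64 s, if anything falls off the work surface, if the arm or the gripper's body presses on something with over 40 N, if the wrist force passes 120 N, or if a joint passes its speed limit or range.

### The arm

A 6-joint arm with a two-finger parallel gripper is mounted at the origin on a cart in front of the work surface, level with it; the furniture and walls round the work are solid. World frame = base frame: x ahead of the robot, y to its left, z up, the work surface at z = 0. Lengths are in m, angles in rad, forces in N, time in s.
With the tool pointing down it reaches from about 0.325 to 0.875 m from the base axis. Payload 4.4 kg.
Tool frame: the origin (TCP) lies midway between the tips of the shut fingers; the grasp point (between the pads) lies ctrl.grip_point_offset behind it (ctrl.grip_point_offset is the distance from the TCP to the grasp point, in m); z points along the fingers, y is the direction in which the jaws open and shut (so a half turn about z gives the same grasp; the last joint's range is limited). The gripper opens to 85 mm and grips with 20 to 120 N. Pads are 22 mm wide; open, the fingers measure 114 mm over their backs; the gripper's body (76 mm by 85 mm) begins 54 mm behind the grasp point. The pads swing forward as they close: fully open they stand 13 mm farther back than shut.
Start: joints at [-1.472, 0.207, 1.542, -0, 1.393, -0.15], TCP at [0.142, -0.557, 0.231] pointing down, gripper open.
Joint ranges: [-2.73, 2.73], [-0.86, 2.22], [0.23, 2.46], [-1.11, 4.25], [0.08, 2.63], [-2.82, 2.82]. Speed limits (rad/s): [2.79, 2.79, 3.14, 3.14, 3.14, 3.14].

### API

Orientations are given as a rotation vector (axis times angle).
In Python, from plant import ctrl, eyes gives the robot as it stands. The module is installed in compiled form; this text tells all that it offers.
- The arm moves only by the tool arm_command, never from a script. Its argument "plan" is a list that holds one entry, the list of rows, each a list of 5 numbers: the finger opening in mm, from 0 to 85.4, then the shift along the tool's x, y, z in units of 0.3 m (1.0 is 0.3 m), then the turn about the tool's z in units of 90 degrees (1.0 is 90 degrees). A call has exactly 5 rows; each row shifts and turns the commanded pose from where the row before left it, along the tool's axes as they then stand; what a row does not reach is not made up. A row lasts 1/12 s, in which the tool goes at most 41.7 mm and 7.16 degrees, less where a joint would pass 70% of its speed; a pose out of reach is approached as far as the arm can. A call with a number of a shift or a turn outside -1 to 1 is refused whole. A call with a gripper value outside its range is refused whole. The fingers move at their own pace and stop on an object; the grip force is fixed at half the most. Time passes only in rows, so rows that do not move let the fingers close, or fill a call up. It gives the time, the measured TCP pose, the force and the opening at its end, in the units of the state.
- ctrl.read_state(): the state, without advancing time (a new reading comes with each control period).
- eyes.capture(name): name is "scene" or "side" or "wrist"; returns the picture (384x512x3 uint8, red, green, blue); there is no depth.
- eyes.calibration(name): a dict with "intrinsics" (3x3 intrinsics, pixels), "R" (3x3) and "t" (3): a world point X has camera coordinates R X + t. Camera axes: x right, y down, z forward; pixel columns grow to the right and rows downward; lengths in m; the calibration is good to about 2 mm. The wrist camera is an equidistant fisheye: a pixel r from the principal point sees the ray r / f radians off the axis. A picture is of the moment at which its call begins: read the wrist's pose just before it. calibration takes no time and is no camera call; for the wrist camera it gives the pose at the moment of the call.
- ctrl.close_job(): hands the job in, once; it reports no verdict.
The state is a dict: "clock": time; "q": joint angles; "qd": joint speeds; "tau": joint torques, N m; "tool_pos": TCP position; "tool_rot": TCP orientation; "force": force on the tool from outside, world axes, zero at the start; "ft_torque": the same for the moment, N m; "finger_gap": finger opening in m.
Only numpy, scipy, OpenCV 4.12 (cv2) and the standard library are available. Lean on these libraries where they do the work, as an engineer would, in place of code of your own. Each camera call takes 0.05 s, during which the arm holds its last target. There are 200 camera calls.

## Working session

There is one attempt and no reset: what is moved stays moved. The work goes in short steps, Python scripts to look and compute and a tool call to move; the robot and the scene stay as the last step left them, time stands still between calls to the robot, and variables do not carry over. Pictures are saved under pics/ and viewed, on a budget of 10 in all, crops included, one or two more only if the job needs it, and the job is handed in when it is done.

Besides the shell and the picture viewer there is one more tool, called after "Emit:" by a JSON object that holds its "api" and its "payload", one argument or row to a line. arm_command: Moves the arm, as the interface text tells. Shifts and turns lie within -1 to 1; 1 stands for 0.3 m of shift or 90 degrees of turn. Its arguments: {"type":"object","properties":{"plan":{"type":"array","items":{"type":"array","items":{"type":"array","items":{"type":"number"}}}}},"required":["plan"]}

```bash
mkdir -p pics
cat > h.py <<'E'
import numpy as np, cv2
from plant import ctrl, eyes
def cap(n,f):
    im=eyes.capture(n); cv2.imwrite('pics/'+f,im[:,:,::-1]); return im
def ray(n,u,v,c=None):
    c=c or eyes.calibration(n); K=np.array(c['intrinsics']);R=np.array(c['R']);t=np.array(c['t'])
    d=np.array([(u-K[0,2])/K[0,0],(v-K[1,2])/K[1,1],1.])
    return -R.T@t, R.T@d
def onz(n,u,v,z):
    o,d=ray(n,u,v); return o+d*(z-o[2])/d[2]
def proj(n,X):
    c=eyes.calibration(n); p=np.array(c['R'])@np.asarray(X,float)+np.array(c['t']); p=np.array(c['intrinsics'])@p; return p[:2]/p[2]
E
python3 - <<'E'
from h import *
a=cap('scene','s0.png');b=cap('side','d0.png')
for n in('scene','side'):
    o,d=ray(n,256,192);print(n,o.round(3),d.round(3),eyes.calibration(n)['intrinsics'])
s=ctrl.read_state();print(s['clock'],s['tool_pos'],s['tool_rot'],s['finger_gap'],s['force'],ctrl.grip_point_offset)
E
```

```text
scene [-0.09   0.415  0.954] [ 0.578 -0.349 -0.738] [[409.31601619   0.         255.67171942]
 [  0.         409.31601619 186.77983348]
 [  0.           0.           1.        ]]
side [0.039 0.307 1.369] [ 0.401 -0.202 -0.894] [[444.56071146   0.         264.02253368]
 [  0.         444.56071146 188.55091445]
 [  0.           0.           1.        ]]
0.1 [ 0.14151085 -0.55659706  0.2302169 ] [-3.11522407e+00 -3.89601382e-01 -4.08955682e-05] 0.08564583447570133 [ 0.80242676  0.68895334 -0.2657408 ] 0.0187
```

View pics/s0.png

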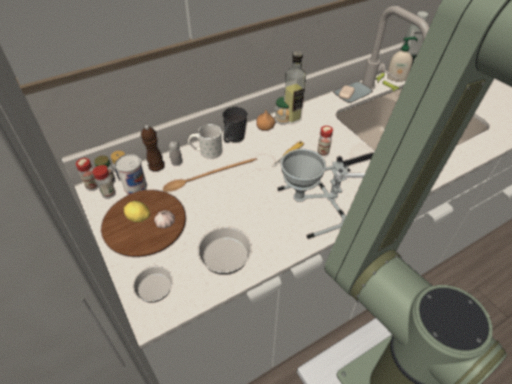

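View pics/d0.png

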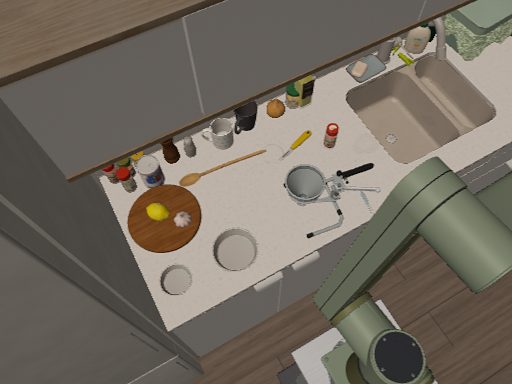

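Scene view: two tins, the larger at (225,250) and the smaller at (153,284) (side view (235,250) and (177,280)). In the side view the funnel is at (305,183), the black bar at (355,171), and the lever below the bar at about (360,188). The teaspoon may be at (366,202). By the description I choose the larger tin. I'll check it with a close crop and measure.

Run:
```python
from h import *
b=cv2.imread('pics/d0.png')
cv2.imwrite('pics/c0.png',cv2.resize(b[110:310,140:400],None,fx=3,fy=3,interpolation=cv2.INTER_CUBIC))
```

```text
(no output)
```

View pics/c0.png

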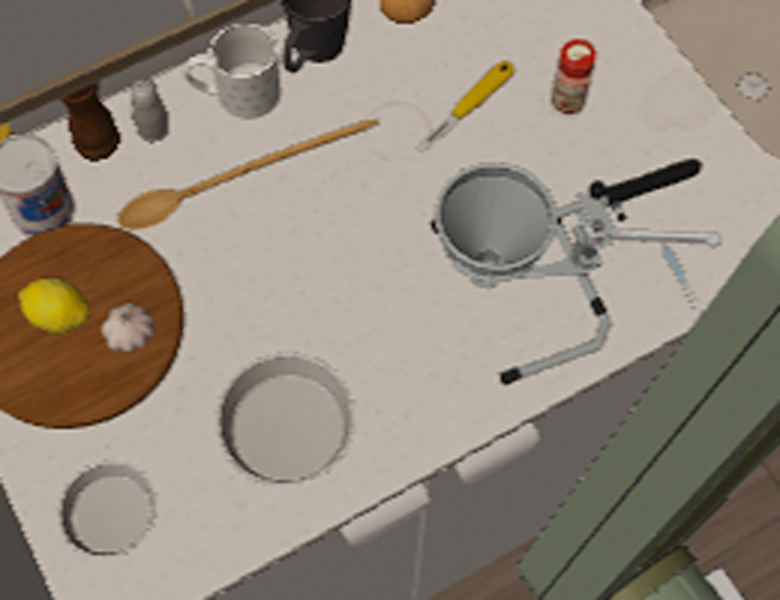

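The crop shows the large tin's rim centred at crop (287,418), the funnel rim at (497,217), the bar from (600,193) to (697,167), the lever's ball at (713,239) and a stand foot at (510,377). The teaspoon lies under and in front of the lever at (680,275).

Run:
```python
from h import *
f=lambda c:(140+(c[0]-1)/3,110+(c[1]-1)/3)
P={}
for k,c,z in [('rim',(497,217),.2),('rimL',(437,217),.2),('rimR',(556,213),.2),('rimT',(498,164),.2),('rimB',(490,273),.2),('bar0',(600,193),.15),('bar1',(697,167),.15),('ball',(713,239),.15),('levnear',(612,234),.15),('foot',(510,377),.006),('corner',(606,335),.006),('pan',(287,418),.037),('panL',(222,418),.037),('panR',(352,418),.037),('panT',(290,354),.037),('panB',(287,482),.037),('small',(110,508),.03),('smallL',(63,508),.03),('smallR',(156,508),.03),('tsp',(667,248),.005),('tsp1',(692,303),.005),('edge',(540,427),0),('edge2',(345,518),0),('spice',(577,45),.109),('spoontip',(377,123),.01),('peel',(425,147),.01),('garl',(128,328),.04),('boardR',(183,330),.015),('cabedge',(0,110),0.6)]:
    P[k]=onz('side',*f(c),z); print(k,P[k].round(3))
```

```text
rim [ 0.521 -0.102  0.2  ]
rimL [ 0.55 -0.05  0.2 ]
rimR [ 0.496 -0.155  0.2  ]
rimT [ 0.572 -0.135  0.2  ]
rimB [ 0.472 -0.063  0.2  ]
bar0 [ 0.513 -0.228  0.15 ]
bar1 [ 0.489 -0.334  0.15 ]
ball [ 0.411 -0.299  0.15 ]
levnear [ 0.467 -0.212  0.15 ]
foot [ 0.426 -0.078  0.006]
corner [ 0.416 -0.197  0.006]
pan [0.493 0.159 0.037]
panL [0.527 0.218 0.037]
panR [0.46  0.099 0.037]
panT [0.556 0.123 0.037]
panB [0.432 0.191 0.037]
small [0.499 0.361 0.03 ]
smallL [0.522 0.402 0.03 ]
smallR [0.476 0.32  0.03 ]
tsp [ 0.472 -0.318  0.005]
tsp1 [ 0.401 -0.303  0.005]
edge [ 0.363 -0.077  0.   ]
edge2 [0.379 0.153 0.   ]
spice [ 0.703 -0.331  0.109]
spoontip [ 0.778 -0.11   0.01 ]
peel [ 0.721 -0.143  0.01 ]
garl [0.667 0.262 0.04 ]
boardR [0.647 0.209 0.015]
cabedge [0.592 0.289 0.6  ]
```

Emit:
{"api": "arm_command", "payload": {
  "plan": [
    [[85,0,0,-0.02,-0.0624],[85,0,0,-0.02,-0.0624],[85,0,0,-0.02,-0.0624],[85,0,0,-0.02,-0.0624],[85,0,0,-0.02,-0.0624]]
  ]
}}

```text
clock: 0.52
tool_pos: [0.1415, -0.5569, 0.2608]
tool_rot: [-2.926, -1.141, -0.001]
force: [0.3, 0.3, 0.6]
finger_gap: 0.0854
```

Emit:
{"api": "arm_command", "payload": {
  "plan": [
    [[85,0,0,-0.01,-0.0624],[85,0,0,-0.01,-0.0624],[85,0,0,-0.01,-0.0624],[85,0,0,-0.01,-0.0624],[85,0,0,-0.01,-0.0624]]
  ]
}}

```text
clock: 0.93
tool_pos: [0.1416, -0.5568, 0.2757]
tool_rot: [-2.561, -1.817, -0.001]
force: [0.4, -0.4, -0.1]
finger_gap: 0.0852
```

Emit:
{"api": "arm_command", "payload": {
  "plan": [
    [[85,0,0,-0.01,-0.0624],[85,0,0,-0.01,-0.0624],[85,0,0,-0.01,-0.0624],[85,0,0,-0.01,-0.0624],[85,0,0,-0.01,-0.0624]]
  ]
}}

```text
clock: 1.35
tool_pos: [0.1415, -0.5569, 0.2907]
tool_rot: [-2.044, -2.384, -0.001]
force: [-0.4, -0.6, -0.5]
finger_gap: 0.085
```

```bash
cat >> h.py <<'E'
def go(*pts):
    s=ctrl.read_state(); R=cv2.Rodrigues(np.array(s['tool_rot'],float))[0]; p=np.array(s['tool_pos'])
    print('t',round(s['clock'],2),'pos',p.round(4),'yaw',round(float(np.arctan2(R[1,0],R[0,0])),3),'zt',R[:,2].round(3),'F',np.round(s['force'],1),'gap',round(s['finger_gap'],4),'q',np.round(s['q'],2))
    for q in pts:
        d=np.array(q)-p; u=R.T@d/.3; n=int(np.ceil(np.abs(np.linalg.norm(d))/.04)); print(q,'total',u.round(4),'rows>=',n); p=np.array(q)
E
python3 -c "
from h import *
go((.38,-.25,.28),(.40,-.0,.25),(.475,.265,.12))"
```

```text
t 1.35 pos [ 0.1415 -0.5569  0.2907] yaw 1.724 zt [-0.     0.001 -1.   ] F [-0.4 -0.6 -0.5] gap 0.085 q [-1.47  0.17  1.47 -0.    1.51 -1.63]
(0.38, -0.25, 0.28) total [0.8898 0.9417 0.0369] rows>= 10
(0.4, -0.0, 0.25) total [0.8133 0.193  0.1012] rows>= 7
(0.475, 0.265, 0.12) total [0.8343 0.3818 0.4345] rows>= 8
```

Emit:
{"api": "arm_command", "payload": {
  "plan": [
    [[85,0.089,0.094,0,0],[85,0.089,0.094,0,0],[85,0.089,0.094,0,0],[85,0.089,0.094,0,0],[85,0.089,0.094,0,0]]
  ]
}}

```text
clock: 1.77
tool_pos: [0.2619, -0.4026, 0.2907]
tool_rot: [-2.051, -2.378, -0.001]
force: [1.3, -0.4, 0.2]
finger_gap: 0.085
```

Emit:
{"api": "arm_command", "payload": {
  "plan": [
    [[85,0.089,0.094,0.005,0],[85,0.089,0.094,0.005,0],[85,0.089,0.094,0.005,0],[85,0.089,0.094,0.005,0],[85,0.089,0.094,0.005,0]]
  ]
}}

```text
clock: 2.18
tool_pos: [0.3816, -0.2497, 0.2834]
tool_rot: [-2.051, -2.379, -0.0]
force: [0.7, -0.5, -0.2]
finger_gap: 0.0848
```

Emit:
{"api": "arm_command", "payload": {
  "plan": [
    [[85,0.11,0.026,0.01,0],[85,0.11,0.026,0.01,0],[85,0.11,0.026,0.01,0],[85,0.11,0.026,0.01,0],[85,0.11,0.026,0.01,0]]
  ]
}}

```text
clock: 2.6
tool_pos: [0.3947, -0.0808, 0.2682]
tool_rot: [-2.051, -2.379, 0.0]
force: [1.5, 0.8, 0.3]
finger_gap: 0.085
```

```bash
python3 -c "
from h import *
go((.40,-.0,.25),(.475,.265,.12))"
```

```text
t 2.6 pos [ 0.3947 -0.0808  0.2682] yaw 1.719 zt [-0.001  0.    -1.   ] F [1.5 0.8 0.3] gap 0.085 q [-0.42 -0.21  1.88  0.    1.47 -0.57]
(0.4, -0.0, 0.25) total [0.2639 0.0571 0.0608] rows>= 3
(0.475, 0.265, 0.12) total [0.8366 0.3777 0.4335] rows>= 8
```

Emit:
{"api": "arm_command", "payload": {
  "plan": [
    [[85,0.11,0.043,0.02,0],[85,0.11,0.043,0.02,0],[85,0.11,0.043,0.02,0],[85,0.11,0.043,0.04,0],[85,0.11,0.043,0.04,0]]
  ]
}}

```text
clock: 3.02
tool_pos: [0.4347, 0.092, 0.2266]
tool_rot: [2.05, 2.379, 0.001]
force: [0.8, -0.6, -0.2]
finger_gap: 0.0848
```

Emit:
{"api": "arm_command", "payload": {
  "plan": [
    [[85,0.11,0.043,0.04,0],[85,0.11,0.043,0.04,0],[85,0.11,0.043,0.04,0],[85,0.11,0.043,0.04,0],[85,0.11,0.043,0.04,0]]
  ]
}}

```text
clock: 3.43
tool_pos: [0.4737, 0.2646, 0.1657]
tool_rot: [-2.05, -2.38, 0.001]
force: [1.5, 0.1, 1.1]
finger_gap: 0.0849
```

Run:
```python
from h import *
a=cap('scene','s1.png');b=cap('side','d1.png');go((.475,.265,.02))
w=np.hstack([cv2.resize(x[:,:,::-1][r[0]:r[1],r[2]:r[3]],(400,450),interpolation=cv2.INTER_CUBIC) for x,r in((a,(130,265,270,390)),(b,(145,280,280,400)))])
cv2.imwrite('pics/c1.png',w)
```

```text
t 3.53 pos [0.4725 0.2663 0.1635] yaw 1.724 zt [-0.005 -0.    -1.   ] F [ 0.3 -0.3 -0.5] gap 0.085 q [0.35 0.21 1.69 0.   1.25 0.2 ]
(0.475, 0.265, 0.02) total [-0.0059  0.0099  0.4783] rows>= 4
```

View pics/c1.png

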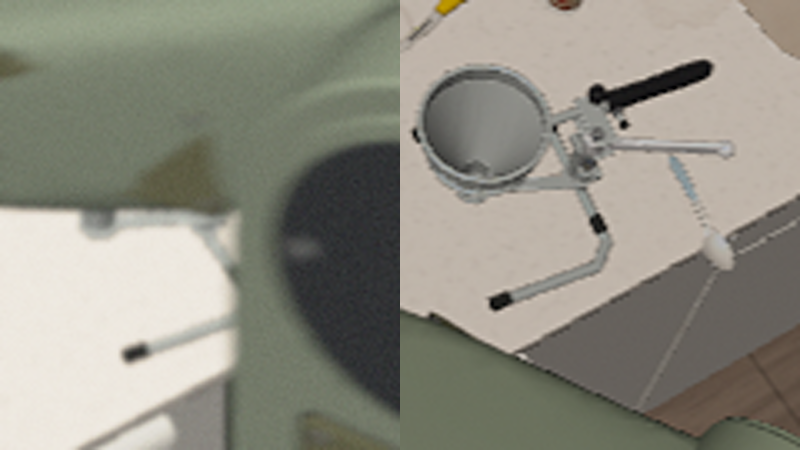

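The side crop shows the rim at (485,125), the bar's end at (711,69), the lever's ball at (727,150) and the stand's foot at (490,302). The teaspoon's bowl overhangs the front edge at (717,250). The scene camera is blocked by the arm.

Run:
```python
from h import *
f=lambda c:(280+(c[0]-400)/3.333,145+c[1]/3.333)
a=.42
L=[('rim',(485,125),.2,(0,0)),('barend',(711,69),.15,(0,-.239)),('barmid',(655,87),.15,None),('ball',(727,150),.15,(-.034-np.sin(a)*.132,-.1-np.cos(a)*.132)),('foot',(490,302),.006,(-.1,.022))]
W=[];M=[];N=[]
for n,c,z,m in L:
    w=onz('side',*f(c),z)[:2];print(n,w.round(3))
    if m: W.append(w);M.append(m);N.append(n)
W=np.array(W);M=np.array(M)
for sel in ([0,1,2,3],[0,1,2],[0,2,3]):
    w=W[sel];m=M[sel];wc=w-w.mean(0);mc=m-m.mean(0)
    th=np.arctan2((mc[:,0]*wc[:,1]-mc[:,1]*wc[:,0]).sum(),(mc*wc).sum());R=np.array([[np.cos(th),-np.sin(th)],[np.sin(th),np.cos(th)]])
    t=w.mean(0)-R@m.mean(0);print(sel,'yaw',th.round(3),'org',t.round(4));print('res mm',((w-(m@R.T+t))*1000).round(1).tolist())
# check projections of candidate
for n,p in(('spout',(0,0,.072)),('bar0',(0,-.12,.15)),('bar1',(0,-.239,.15)),('piv',(-.034,-.1,.158)),('foot2',(.1,.022,.006))):
    X=np.r_[R@p[:2]+t,p[2]];u=proj('side',X);print(n,X.round(3),((u-[280,145])*3.333+[400,0]).round())
```

```text
rim [ 0.519 -0.101]
barend [ 0.486 -0.337]
barmid [ 0.496 -0.28 ]
ball [ 0.408 -0.299]
foot [ 0.43 -0.07]
[0, 1, 2, 3] yaw -0.148 org [ 0.5232 -0.1006]
res mm [[-3.9, -0.7], [-2.4, -0.1], [4.2, 6.5], [2.1, -5.8]]
[0, 1, 2] yaw -0.144 org [ 0.522  -0.0985]
res mm [[-2.7, -2.8], [-2.0, -2.0], [4.7, 4.8]]
[0, 2, 3] yaw -0.137 org [ 0.5234 -0.0998]
res mm [[-4.1, -1.5], [1.8, 7.0], [2.3, -5.5]]
spout [ 0.523 -0.1    0.072] [471. 184.]
bar0 [ 0.507 -0.219  0.15 ] [594. 106.]
bar1 [ 0.491 -0.337  0.15 ] [707.  65.]
piv [ 0.476 -0.194  0.158] [592. 139.]
foot2 [ 0.625 -0.092  0.006] [408. 138.]
```

Emit:
{"api": "arm_command", "payload": {
  "plan": [
    [[85,0,0,0.1,0],[85,0,0,0.1,0],[85,0,0,0.1,0],[85,0,0,0.1,0],[85,0,0,0.1,0]]
  ]
}}

```text
clock: 3.95
tool_pos: [0.4739, 0.262, 0.0157]
tool_rot: [2.051, 2.379, -0.0]
force: [0.7, -0.7, 0.2]
finger_gap: 0.0848
```

Emit:
{"api": "arm_command", "payload": {
  "plan": [
    [[85,-0.02,0,0.01,0],[85,-0.02,0,0,0],[85,-0.02,0,0,0],[85,-0.02,0,0,0],[85,-0.02,0,0,0]]
  ]
}}

```text
clock: 4.37
tool_pos: [0.4807, 0.2328, 0.0163]
tool_rot: [2.05, 2.377, 0.006]
force: [-0.9, 0.3, -0.1]
finger_gap: 0.0851
```

Emit:
{"api": "arm_command", "payload": {
  "plan": [
    [[85,-0.02,0,0,0],[85,-0.02,0,0,0],[85,-0.02,0,0,0],[85,-0.02,0,0,0],[85,-0.02,0,0,0]]
  ]
}}

```text
clock: 4.78
tool_pos: [0.4833, 0.2034, 0.0143]
tool_rot: [-2.051, -2.38, -0.002]
force: [-0.4, 3.5, 4.1]
finger_gap: 0.0847
```

Run:
```python
from h import *
go((.5375,.005,.01))
b=cap('side','d2.png')
cv2.imwrite('pics/c2.png',cv2.resize(b[130:310,140:380,::-1],None,fx=3,fy=3,interpolation=cv2.INTER_CUBIC))
```

```text
t 4.78 pos [0.4833 0.2034 0.0143] yaw 1.719 zt [ 0.001  0.001 -1.   ] F [-0.4  3.5  4.1] gap 0.0847 q [0.23 0.39 1.82 0.   0.93 0.08]
(0.5375, 0.005, 0.01) total [-0.6806  0.0812  0.014 ] rows>= 6
```

View pics/c2.png

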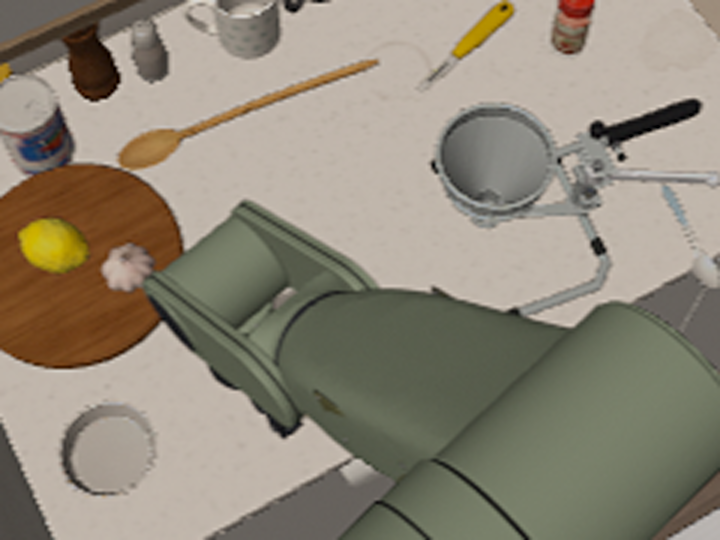

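The force in +y (3.5 N) says the tin is being pushed. The arm hides it in this view, with the board and the small tin untouched. I'll continue, then check with the wrist camera.

Emit:
{"api": "arm_command", "payload": {
  "plan": [
    [[85,-0.025,0,0,0],[85,-0.03,0,0,0],[85,-0.03,0,0,0],[85,-0.03,0,0,0],[85,-0.03,0,0,0]]
  ]
}}

```text
clock: 5.25
tool_pos: [0.4891, 0.1594, 0.0136]
tool_rot: [-2.051, -2.379, 0.001]
force: [-0.9, 3.8, 1.8]
finger_gap: 0.085
```

Emit:
{"api": "arm_command", "payload": {
  "plan": [
    [[85,-0.03,0,0,0],[85,-0.03,0,0,0],[85,-0.03,0,0,0],[85,-0.03,0,0,0],[85,-0.025,0,0,0]]
  ]
}}

```text
clock: 5.67
tool_pos: [0.4957, 0.1163, 0.0137]
tool_rot: [-2.051, -2.379, 0.001]
force: [-0.3, 3.2, 1.8]
finger_gap: 0.0847
```

Emit:
{"api": "arm_command", "payload": {
  "plan": [
    [[85,-0.025,0,0,0],[85,-0.025,0,0,0],[85,-0.025,0,0,0],[85,-0.02,0,0,0],[85,-0.01,0,0,0]]
  ]
}}

```text
clock: 6.08
tool_pos: [0.5005, 0.0853, 0.0137]
tool_rot: [2.051, 2.379, -0.0]
force: [-0.3, 1.9, 1.9]
finger_gap: 0.0851
```

Run:
```python
from h import *
go((.5166,.0045,.014))
c=eyes.calibration('wrist');np.savez('w3.npz',**{k:np.array(v) for k,v in c.items()})
w=cap('wrist','w3.png');b=cap('side','d3.png')
cv2.imwrite('pics/c3.png',np.hstack([cv2.resize(w[:,:,::-1],(400,300)),cv2.resize(b[130:280,200:400,::-1],(400,300))]))
print({k:np.round(v,3).tolist() for k,v in c.items()})
```

```text
t 6.08 pos [0.5005 0.0853 0.0137] yaw 1.718 zt [-0. -0. -1.] F [-0.3  1.9  1.9] gap 0.0851 q [-0.    0.36  1.86 -0.    0.92 -0.15]
(0.5166, 0.0045, 0.014) total [-0.2744  0.0133 -0.0008] rows>= 3
{'intrinsics': [[297.319, 0.0, 257.322], [0.0, 297.319, 195.403], [0.0, 0.0, 1.0]], 'R': [[0.989, 0.146, 0.001], [0.14, -0.952, 0.272], [0.04, -0.269, -0.962]], 't': [-0.508, 0.034, 0.173]}
```

View pics/c3.png

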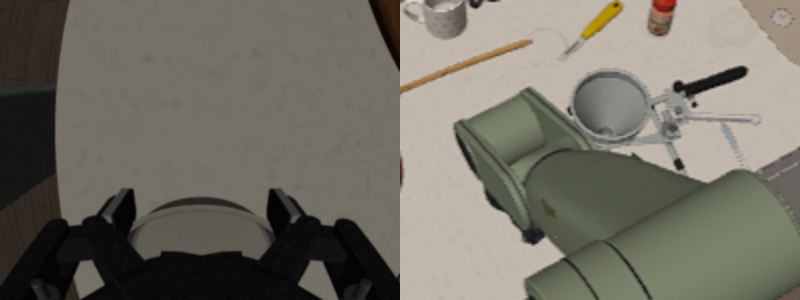

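Run:
```python
from h import *
c=np.load('w3.npz');K=c['intrinsics'];R=c['R'];t=c['t'];o=-R.T@t;print('cam',o.round(3))
def wr(u,v,z):
    x=np.array([u-K[0,2],v-K[1,2]]);r=np.linalg.norm(x);th=r/K[0,0];d=R.T@np.r_[np.sin(th)*x/r,np.cos(th)];return o+d*(z-o[2])/d[2]
im=cv2.imread('pics/w3.png')
print(im[235:300:2,262].mean(1).round().tolist())
X=np.array([-.147,.989]);T=np.array([.5005,.0853])
for v in range(248,276,4):
    for z in(0.01,.037): 
        p=wr(262,v,z)[:2];print(v,z,p.round(3),'ahead of TCP',(-(p-T)@X).round(4))
```

```text
cam [0.49  0.153 0.157]
[112.0, 110.0, 111.0, 112.0, 113.0, 112.0, 112.0, 111.0, 92.0, 47.0, 34.0, 37.0, 34.0, 49.0, 88.0, 91.0, 86.0, 80.0, 81.0, 87.0, 87.0, 89.0, 89.0, 89.0, 89.0, 87.0, 89.0, 89.0, 89.0, 89.0, 90.0, 88.0, 90.0]
248 0.01 [0.503 0.083] ahead of TCP 0.0029
248 0.037 [0.501 0.096] ahead of TCP -0.0102
252 0.01 [0.504 0.08 ] ahead of TCP 0.0054
252 0.037 [0.501 0.094] ahead of TCP -0.0082
256 0.01 [0.504 0.078] ahead of TCP 0.0079
256 0.037 [0.502 0.092] ahead of TCP -0.0062
260 0.01 [0.505 0.075] ahead of TCP 0.0104
260 0.037 [0.502 0.09 ] ahead of TCP -0.0041
264 0.01 [0.505 0.073] ahead of TCP 0.013
264 0.037 [0.502 0.088] ahead of TCP -0.002
268 0.01 [0.505 0.07 ] ahead of TCP 0.0156
268 0.037 [0.503 0.085] ahead of TCP 0.0001
272 0.01 [0.506 0.068] ahead of TCP 0.0182
272 0.037 [0.503 0.083] ahead of TCP 0.0023
```

Wrist view: the tin's back rim sits centred between the fingers at (204,206), 3 mm behind the TCP. The tin's centre is therefore about 70.5 mm ahead of the TCP, as modelled. I'll finish the push.

Emit:
{"api": "arm_command", "payload": {
  "plan": [
    [[85,-0.025,0.002,0,0],[85,-0.03,0.002,0,0],[85,-0.03,0.002,0,0],[85,-0.03,0.002,0,0],[85,-0.03,0.002,0,0]]
  ]
}}

```text
clock: 6.6
tool_pos: [0.5099, 0.0426, 0.0137]
tool_rot: [-2.051, -2.38, 0.0]
force: [0.1, 1.9, 0.9]
finger_gap: 0.085
```

Emit:
{"api": "arm_command", "payload": {
  "plan": [
    [[85,-0.03,0.002,0,0],[85,-0.03,0.001,0,0],[85,-0.03,0,0,0],[85,-0.02,0,0,0],[85,-0.015,0,0,0]]
  ]
}}

```text
clock: 7.02
tool_pos: [0.5164, 0.0057, 0.0138]
tool_rot: [2.052, 2.379, -0.0]
force: [-1.0, 1.3, -0.7]
finger_gap: 0.0849
```

Run:
```python
from h import *
go((.5166,.0045,.014))
```

```text
t 7.02 pos [0.5164 0.0057 0.0138] yaw 1.718 zt [-0. -0. -1.] F [-1.   1.3 -0.7] gap 0.0849 q [-0.16  0.38  1.84 -0.    0.92 -0.3 ]
(0.5166, 0.0045, 0.014) total [-0.0041  0.0001 -0.0008] rows>= 1
```

Emit:
{"api": "arm_command", "payload": {
  "plan": [
    [[85,0.02,0,0,0],[85,0.05,0,0,0],[85,0.06,0,0,0],[85,0.05,0,-0.03,0],[85,0,0,-0.1,0]]
  ]
}}

```text
clock: 7.43
tool_pos: [0.5028, 0.0627, 0.0488]
tool_rot: [-2.042, -2.375, 0.01]
force: [0.0, -0.5, 0.1]
finger_gap: 0.0846
```

Emit:
{"api": "arm_command", "payload": {
  "plan": [
    [[85,0,0,-0.13,0],[40,0,0,-0.13,0],[0,0,0,-0.13,0],[0,0,0,-0.13,0],[0,0,0,-0.13,0]]
  ]
}}

```text
clock: 7.85
tool_pos: [0.5077, 0.0606, 0.2498]
tool_rot: [2.049, 2.38, -0.0]
force: [1.5, -0.1, 0.1]
finger_gap: 0.0388
```

Emit:
{"api": "arm_command", "payload": {
  "plan": [
    [[0,0,0,-0.1,0.0372],[0,0,0,0,0.0372],[0,0,0,0,0.0372],[0,0,0,0,0.0372],[0,0,0,0,0.0372]]
  ]
}}

```text
clock: 8.27
tool_pos: [0.5082, 0.0605, 0.2782]
tool_rot: [2.377, 2.053, 0.001]
force: [-0.3, 0.7, 0.5]
finger_gap: -0.0001
```

Run:
```python
from h import *
go((.40,0,.28),(.36,-.275,.25),(.36,-.275,.13))
```

```text
t 8.27 pos [0.5082 0.0605 0.2782] yaw 1.425 zt [ 0.001 -0.001 -1.   ] F [-0.3  0.7  0.5] gap -0.0001 q [-0.05  0.04  1.63 -0.    1.47  0.1 ]
(0.4, 0, 0.28) total [-0.2521 -0.3273 -0.0063] rows>= 4
(0.36, -0.275, 0.25) total [-0.9263  0.0015  0.1004] rows>= 7
(0.36, -0.275, 0.13) total [ 2.e-04 -4.e-04  4.e-01] rows>= 3
```

Emit:
{"api": "arm_command", "payload": {
  "plan": [
    [[0,-0.05,-0.065,0,0],[0,-0.05,-0.065,0,0],[0,-0.05,-0.065,0,0],[0,-0.05,-0.065,0,0],[0,-0.05,-0.065,0,0]]
  ]
}}

```text
clock: 8.68
tool_pos: [0.3998, -0.0002, 0.2776]
tool_rot: [2.374, 2.057, -0.001]
force: [0.2, -0.6, -0.3]
finger_gap: -0.0001
```

Emit:
{"api": "arm_command", "payload": {
  "plan": [
    [[0,-0.12,0,0.01,0],[0,-0.12,0,0.01,0],[0,-0.12,0,0.01,0],[0,-0.12,0,0.01,0],[0,-0.12,0,0.01,0]]
  ]
}}

```text
clock: 9.1
tool_pos: [0.3746, -0.1795, 0.263]
tool_rot: [2.374, 2.056, -0.0]
force: [1.2, 0.3, 0.6]
finger_gap: 0.0002
```

Emit:
{"api": "arm_command", "payload": {
  "plan": [
    [[0,-0.12,0,0.01,0],[0,-0.12,0,0.01,0],[0,-0.09,0,0.01,0],[0,0,0,0.1,0],[0,0,0,0.1,0]]
  ]
}}

```text
clock: 9.52
tool_pos: [0.3619, -0.2792, 0.195]
tool_rot: [2.374, 2.049, -0.001]
force: [0.5, 0.1, -0.5]
finger_gap: -0.0003
```

Run:
```python
from h import *
go((.36,-.275,.13))
w=cap('scene','s4.png');b=cap('side','d4.png')
cv2.imwrite('pics/c4.png',np.hstack([cv2.resize(w[130:265,240:400,::-1],(400,338),interpolation=cv2.INTER_CUBIC),cv2.resize(b[140:275,260:420,::-1],(400,338),interpolation=cv2.INTER_CUBIC)]))
```

```text
t 9.52 pos [ 0.3619 -0.2792  0.195 ] yaw 1.424 zt [ 0.004 -0.005 -1.   ] F [ 0.5  0.1 -0.5] gap -0.0003 q [-0.85 -0.02  1.86 -0.    1.29 -0.7 ]
(0.36, -0.275, 0.13) total [ 0.0138 -0.0093  0.2166] rows>= 2
```

View pics/c4.png

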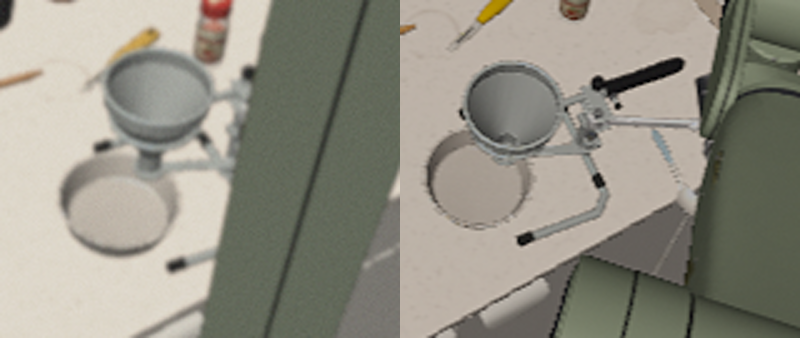

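Both views show the tin's far side under the spout: scene crop rim centre about (118,200), side crop about (480,178). The lever is still splayed. I'll compute where that puts the tin.

Run:
```python
from h import *
o=np.array([.522,-.1]);
for n,u,v in(('scene',240+118/2.5,130+200/2.5),('side',260+80/2.5,140+178/2.5)):
    p=onz(n,u,v,.037);print(n,p.round(4),np.linalg.norm(p[:2]-o).round(4))
a=np.linspace(0,6.283,60)
for ctr in((.527,-.0655),(.517,-.045)):
  for n,off in(('scene',(240,130,0)),('side',(260,140,400))):
    P=np.array([proj(n,(ctr[0]+.0735*np.cos(t),ctr[1]+.0735*np.sin(t),.037)) for t in a]);Q=(P-off[:2])*2.5+[off[2],0];print(ctr,n,'L,T',Q.min(0).round(),'R,B',Q.max(0).round())
s=onz('scene',240+150/2.5,130+174/2.5,.068);print('spout mouth seen in scene',s.round(3))
```

```text
scene [ 0.5202 -0.0598  0.037 ] 0.0403
side [ 0.5174 -0.0635  0.037 ] 0.0368
(0.527, -0.0655) scene L,T [ 56. 148.] R,B [182. 244.]
(0.527, -0.0655) side L,T [422. 122.] R,B [533. 224.]
(0.517, -0.045) scene L,T [ 46. 160.] R,B [173. 258.]
(0.517, -0.045) side L,T [412. 134.] R,B [524. 237.]
spout mouth seen in scene [ 0.513 -0.097  0.068]
```

The tin is 37–40 mm from the spout's axis in both views, and the push model gave 36 mm, so step 1 is met. Now I'll lower beside the lever and approach it.

Emit:
{"api": "arm_command", "payload": {
  "plan": [
    [[0,0,0,0.08,0],[0,0,0,0.08,0],[0,0,0,0.04,0],[0,0,0,0,0],[0,0,0,0,0]]
  ]
}}

```text
clock: 10.03
tool_pos: [0.3615, -0.2761, 0.1347]
tool_rot: [2.374, 2.057, -0.0]
force: [0.8, -0.2, 0.8]
finger_gap: -0.0001
```

Run:
```python
from h import *
go((.39,-.288,.13),(.442,-.286,.13))
```

```text
t 10.03 pos [ 0.3615 -0.2761  0.1347] yaw 1.428 zt [ 0. -0. -1.] F [ 0.8 -0.2  0.8] gap -0.0001 q [-0.84  0.06  1.92 -0.    1.16 -0.7 ]
(0.39, -0.288, 0.13) total [-0.0258  0.0997  0.0158] rows>= 1
(0.442, -0.286, 0.13) total [0.0313 0.1706 0.    ] rows>= 2
```

Emit:
{"api": "arm_command", "payload": {
  "plan": [
    [[0,0,0.02,0.003,0],[0,0,0.02,0.003,0],[0,0,0.02,0.003,0],[0,0,0.015,0.003,0],[0,0,0.01,0.003,0]]
  ]
}}

```text
clock: 10.45
tool_pos: [0.3875, -0.2803, 0.1299]
tool_rot: [2.374, 2.056, 0.0]
force: [0.3, -0.5, -0.3]
finger_gap: -0.0005
```

Emit:
{"api": "arm_command", "payload": {
  "plan": [
    [[0,0,0.01,0,0],[0,0,0.01,0,0],[0,0,0.01,0,0],[0,0,0.01,0,0],[0,0,0.01,0,0]]
  ]
}}

```text
clock: 10.87
tool_pos: [0.4013, -0.2821, 0.1292]
tool_rot: [-2.375, -2.056, 0.0]
force: [-0.4, 0.8, 0.0]
finger_gap: -0.0
```

Emit:
{"api": "arm_command", "payload": {
  "plan": [
    [[0,0,0.01,0,0],[0,0,0.01,0,0],[0,0,0.01,0,0],[0,0,0.01,0,0],[0,0,0,0,0]]
  ]
}}

```text
clock: 11.28
tool_pos: [0.4128, -0.2836, 0.1289]
tool_rot: [-2.374, -2.055, 0.001]
force: [-3.9, 0.4, 0.1]
finger_gap: -0.0002
```

Run:
```python
from h import *
go((.442,-.2875,.13))
b=cap('side','d5.png');w=cap('wrist','w5.png')
cv2.imwrite('pics/c5.png',np.hstack([cv2.resize(w[:,:,::-1],(400,300)),cv2.resize(b[140:260,270:430,::-1],(400,300),interpolation=cv2.INTER_CUBIC)]))
```

```text
t 11.28 pos [ 0.4128 -0.2836  0.1289] yaw 1.427 zt [-0.001  0.001 -1.   ] F [-3.9  0.4  0.1] gap -0.0002 q [-0.77  0.16  1.82 -0.    1.16 -0.63]
(0.442, -0.2875, 0.13) total [ 0.0012  0.0982 -0.0039] rows>= 1
```

The lever contact shows at −3.9 N, matching the 3 N spring. I'll press on in small steps.

Emit:
{"api": "arm_command", "payload": {
  "plan": [
    [[0,0,0.01,0,0],[0,0,0.01,0,0],[0,0,0.01,0,0],[0,0,0.01,0,0],[0,0,0.01,0,0]]
  ]
}}

```text
clock: 11.8
tool_pos: [0.4278, -0.2862, 0.1293]
tool_rot: [-2.375, -2.056, 0.001]
force: [-6.1, -2.0, -0.2]
finger_gap: 0.0004
```

Emit:
{"api": "arm_command", "payload": {
  "plan": [
    [[0,0,0.005,0,0],[0,0,0.005,0,0],[0,0,0.005,0,0],[0,0,0.005,0,0],[0,0,0,0,0]]
  ]
}}

```text
clock: 12.22
tool_pos: [0.4338, -0.2873, 0.1293]
tool_rot: [2.375, 2.056, -0.002]
force: [-6.5, -1.3, 0.4]
finger_gap: -0.0003
```

Emit:
{"api": "arm_command", "payload": {
  "plan": [
    [[0,0,0.004,0,0],[0,0,0.004,0,0],[0,0,0.004,0,0],[0,0,0,0,0],[0,0,0,0,0]]
  ]
}}

```text
clock: 12.63
tool_pos: [0.4371, -0.2879, 0.1293]
tool_rot: [2.375, 2.056, -0.002]
force: [-4.8, -2.9, 0.2]
finger_gap: 0.0001
```

Emit:
{"api": "arm_command", "payload": {
  "plan": [
    [[0,0,0.003,0,0],[0,0,0,0,0],[0,0,0.003,0,0],[0,0,0,0,0],[0,0,0,0,0]]
  ]
}}

```text
clock: 13.05
tool_pos: [0.4388, -0.2883, 0.1293]
tool_rot: [2.375, 2.056, -0.003]
force: [-6.6, -1.3, -0.0]
finger_gap: 0.0001
```

Emit:
{"api": "arm_command", "payload": {
  "plan": [
    [[0,0,0.003,0,0],[0,0,0,0,0],[0,0,0.003,0,0],[0,0,0,0,0],[0,0,0,0,0]]
  ]
}}

```text
clock: 13.47
tool_pos: [0.4405, -0.2886, 0.1293]
tool_rot: [2.375, 2.056, -0.003]
force: [-6.6, -2.8, -0.4]
finger_gap: 0.0005
```

Near the expected stop (x ≈ 0.442), so I'll go on in single 1 mm steps.

Emit:
{"api": "arm_command", "payload": {
  "plan": [
    [[0,0,0.003,0,0],[0,0,0,0,0],[0,0,0,0,0],[0,0,0,0,0],[0,0,0,0,0]]
  ]
}}

```text
clock: 13.88
tool_pos: [0.4413, -0.2888, 0.1293]
tool_rot: [2.375, 2.056, -0.003]
force: [-6.5, -2.8, -0.8]
finger_gap: 0.0002
```

Emit:
{"api": "arm_command", "payload": {
  "plan": [
    [[0,0,0.003,0,0],[0,0,0,0,0],[0,0,0,0,0],[0,0,0,0,0],[0,0,0,0,0]]
  ]
}}

```text
clock: 14.3
tool_pos: [0.4422, -0.289, 0.1293]
tool_rot: [2.375, 2.056, -0.003]
force: [-7.2, -2.7, -0.4]
finger_gap: 0.0002
```

Run:
```python
from h import *
go()
b=cap('side','d6.png');w=cap('scene','s6.png');go()
cv2.imwrite('pics/c6.png',np.hstack([cv2.resize(w[110:245,260:440,::-1],(400,300),interpolation=cv2.INTER_CUBIC),cv2.resize(b[145:235,270:390,::-1],(400,300),interpolation=cv2.INTER_CUBIC)]))
```

```text
t 14.3 pos [ 0.4422 -0.289   0.1293] yaw 1.427 zt [-0.001 -0.002 -1.   ] F [-7.2 -2.7 -0.4] gap 0.0002 q [-0.74  0.22  1.75 -0.    1.17 -0.6 ]
t 14.4 pos [ 0.4422 -0.289   0.1293] yaw 1.427 zt [-0.001 -0.002 -1.   ] F [-5.6 -3.  -0.5] gap 0.0002 q [-0.74  0.22  1.75 -0.    1.17 -0.6 ]
```

View pics/c6.png

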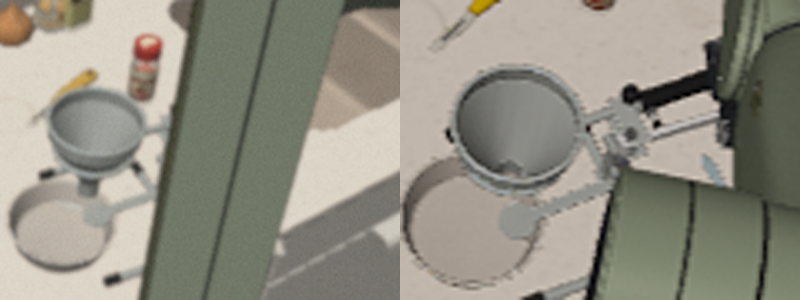

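The side crop shows the lever, from (650,133) to (718,117), almost but not quite parallel to the bar, from (630,97) to (715,72). The gate has swung open. The force shows no stop yet, so I'll continue in 1 mm steps.

Emit:
{"api": "arm_command", "payload": {
  "plan": [
    [[0,0,0.003,0,0],[0,0,0,0,0],[0,0,0,0,0],[0,0,0,0,0],[0,0,0,0,0]]
  ]
}}

```text
clock: 14.82
tool_pos: [0.4431, -0.2892, 0.1293]
tool_rot: [2.375, 2.056, -0.003]
force: [-6.0, -3.3, -1.1]
finger_gap: -0.0001
```

Emit:
{"api": "arm_command", "payload": {
  "plan": [
    [[0,0,0.003,0,0],[0,0,0,0,0],[0,0,0,0,0],[0,0,0,0,0],[0,0,0,0,0]]
  ]
}}

```text
clock: 15.23
tool_pos: [0.4439, -0.2894, 0.1293]
tool_rot: [2.375, 2.056, -0.004]
force: [-5.9, -3.4, -0.4]
finger_gap: -0.0001
```

Emit:
{"api": "arm_command", "payload": {
  "plan": [
    [[0,0,0.003,0,0],[0,0,0,0,0],[0,0,0,0,0],[0,0,0,0,0],[0,0,0,0,0]]
  ]
}}

```text
clock: 15.65
tool_pos: [0.4448, -0.2895, 0.1293]
tool_rot: [2.375, 2.056, -0.004]
force: [-6.7, -3.3, -0.4]
finger_gap: -0.0001
```

Emit:
{"api": "arm_command", "payload": {
  "plan": [
    [[0,0,0.003,0,0],[0,0,0,0,0],[0,0,0,0,0],[0,0,0,0,0],[0,0,0,0,0]]
  ]
}}

```text
clock: 16.07
tool_pos: [0.4457, -0.2897, 0.1293]
tool_rot: [2.375, 2.056, -0.004]
force: [-6.8, -3.5, -0.5]
finger_gap: -0.0002
```

Emit:
{"api": "arm_command", "payload": {
  "plan": [
    [[0,0,0.003,0,0],[0,0,0,0,0],[0,0,0,0,0],[0,0,0,0,0],[0,0,0,0,0]]
  ]
}}

```text
clock: 16.48
tool_pos: [0.4465, -0.2899, 0.1293]
tool_rot: [2.375, 2.056, -0.004]
force: [-7.5, -3.5, -0.2]
finger_gap: -0.0001
```

Emit:
{"api": "arm_command", "payload": {
  "plan": [
    [[0,0,0.003,0,0],[0,0,0,0,0],[0,0,0,0,0],[0,0,0,0,0],[0,0,0,0,0]]
  ]
}}

```text
clock: 16.9
tool_pos: [0.4473, -0.29, 0.1293]
tool_rot: [2.375, 2.056, -0.004]
force: [-6.7, -4.2, -0.2]
finger_gap: 0.0003
```

Emit:
{"api": "arm_command", "payload": {
  "plan": [
    [[0,0,0.003,0,0],[0,0,0,0,0],[0,0,0,0,0],[0,0,0,0,0],[0,0,0,0,0]]
  ]
}}

```text
clock: 17.32
tool_pos: [0.4475, -0.2901, 0.1293]
tool_rot: [-2.375, -2.055, 0.006]
force: [-8.6, -4.0, 1.6]
finger_gap: -0.0001
```

Emit:
{"api": "arm_command", "payload": {
  "plan": [
    [[0,0,0.003,0,0],[0,0,0,0,0],[0,0,0,0,0],[0,0,0,0,0],[0,0,0,0,0]]
  ]
}}

```text
clock: 17.73
tool_pos: [0.4477, -0.2901, 0.1293]
tool_rot: [-2.374, -2.054, 0.007]
force: [-11.9, -3.6, 3.2]
finger_gap: 0.0001
```

Emit:
{"api": "arm_command", "payload": {
  "plan": [
    [[0,0,0.003,0,0],[0,0,0,0,0],[0,0,0,0,0],[0,0,0,0,0],[0,0,0,0,0]]
  ]
}}

```text
clock: 18.15
tool_pos: [0.4477, -0.2901, 0.1293]
tool_rot: [-2.372, -2.054, 0.009]
force: [-13.8, -2.5, 5.1]
finger_gap: -0.0
```

The position has stalled at 0.4477 while the force climbs to about 14 N, so this looks like the stop. I'll check visually that the lever is parallel to the bar and the tin is still in place.

Run:
```python
from h import *
go()
b=cap('side','d7.png');go()
cv2.imwrite('pics/c7.png',cv2.resize(b[145:245,270:400,::-1],(780,600),interpolation=cv2.INTER_CUBIC))
o=np.array([.522,-.1]);c,s=np.cos(-.145),np.sin(-.145);R=np.array([[c,-s],[s,c]])
for n,j in(('0.42',.42),('0.38',.38),('.34',.34)):
    a=.42-j
    for r in(.03,.06,.129):
        p=R@np.array([-.034-np.sin(a)*r,-.1-np.cos(a)*r])+o;print(n,r,((proj('side',(*p,.158))-[270,145])*6).round())
for y in(-.13,-.17): print('bar',((proj('side',(*(R@np.array([0,y])+o),.15))-[270,145])*6).round())
```

```text
t 18.15 pos [ 0.4477 -0.2901  0.1293] yaw 1.427 zt [-0.007 -0.001 -1.   ] F [-13.8  -2.5   5.1] gap -0.0 q [-0.73  0.23  1.74 -0.01  1.18 -0.59]
t 18.2 pos [ 0.4477 -0.2901  0.1293] yaw 1.427 zt [-0.007 -0.001 -1.   ] F [-15.6  -2.5   3.9] gap 0.0 q [-0.73  0.23  1.74 -0.01  1.18 -0.59]
0.42 0.03 [461. 234.]
0.42 0.06 [514. 216.]
0.42 0.129 [633. 173.]
0.38 0.03 [462. 236.]
0.38 0.06 [516. 220.]
0.38 0.129 [638. 182.]
.34 0.03 [463. 238.]
.34 0.06 [518. 224.]
.34 0.129 [642. 190.]
bar [430. 188.]
bar [499. 163.]
```

View pics/c7.png

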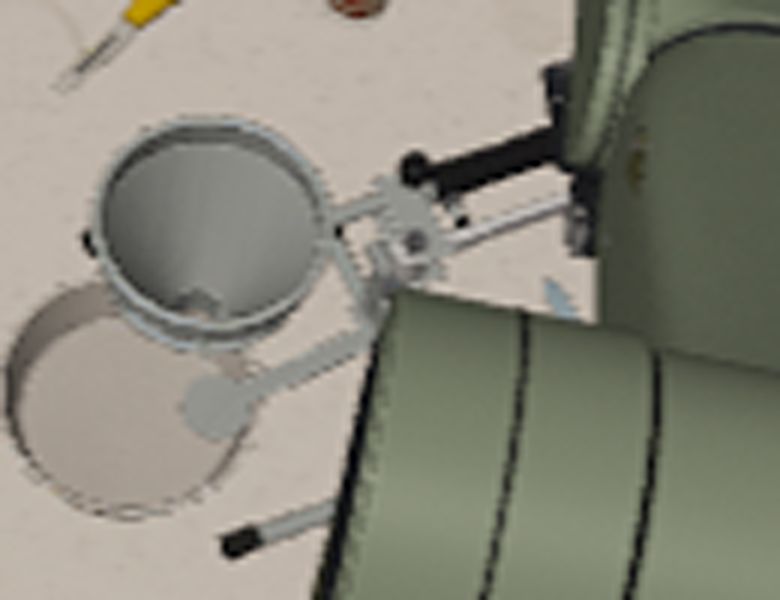

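The picture shows the lever, from (440,248) to (565,203), slope −0.36, parallel to the bar, slope −0.35, with a clear gap. The tin is unmoved under the spout, and the load is steady at 14–16 N. I'm handing in.

```bash
python3 -c "
from h import *
print(ctrl.close_job());go()"
```

```text
the job is handed in; nothing more can be done
None
the job is handed in; nothing more can be done
```

I slid the large tin under the spout, then pressed the lever against its stop with the backs of the shut fingers. I handed the job in at about 18.2 s of the allowed 64 s while still holding it there.

- **Tin:** the two camera views put its centre 37 and 40 mm from the spout's axis, and the position I worked out from the push gave 36 mm. The limit is 50 mm. It was flat and unmoved in the last picture. The highest force I read while pushing it was about 5 N.
- **Lever:** the fingers stopped moving at x = 0.4477 m while the force rose from about 7 N to 14–16 N. In the last picture the lever runs parallel to the bar (slopes −0.36 and −0.35), with a visible gap and the fingers on the outer side only.
- **Other things:** nothing I could see had moved; I made no separate measurement of each item.

**Checks that disagreed:**
- The stop came about 6 mm farther on than I had calculated. The likely cause is a thinner finger or a small error in the funnel's position.
- An upward force of 4–5 N on the tool appeared in the final press, which I put down to slight tool tilt and friction.

I could not read the lever's angle directly, so "at the stop" rests on the force rise and the picture.

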